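Release a tartlet from its loose-bottomed tin and set it to cool

ROBOT

A 6-joint arm with a two-finger parallel gripper is mounted at the origin on a cart in front of the work surface, level with it; the furniture and walls round the work are solid. World frame = base frame: x ahead of the robot, y to its left, z up, the work surface at z = 0. Lengths are in m, angles in degrees, forces in N, time in s.
With the tool pointing down it reaches from about 0.4 to 0.825 m from the base axis. Payload 7 kg.
Tool frame: the origin (TCP) lies on the front face of the gripper's body, between the roots of the fingers; the fingertips stand 66 mm ahead of it and the grasp point (between the pads) lies 47 mm ahead of it; z points along the fingers, y is the line along which they close (so a half turn about z gives the same grasp; the last joint's range is limited). The gripper opens to 88 mm and grips with 3 to 60 N. Pads are 19 mm wide; open, the fingers measure 130 mm over their backs; the gripper's body (78 mm by 193 mm) begins 47 mm behind the grasp point.
Start: joints at [86.121, 20.546, 0.682, 0, -70.136, -16.507], TCP at [0.235, 0.633, 0.292] pointing down, gripper open.
Joint ranges: [-176.03, 176.03], [-82.01, 121.73], [-58.28, 71.71], [-173.87, 95.51], [-174.79, -0.11], [-173.66, 173.66]. Speed limits (degrees/s): [136.94, 136.94, 172.46, 180, 180, 180].

INTERFACE

Orientations are given as [roll, pitch, yaw] about the fixed x, y, z axes, in that order (R = Rz(yaw) Ry(pitch) Rx(roll)).
In Python, from plant import ctrl gives the robot as it stands.
- The arm moves only by the tool send_rows, never from a script. Its argument "deltas" is a list of rows, each a list of 2 entries, a list of its own where there are three numbers: the shift along the tool's x, y, z each as a share of 800 mm, from -1 to 1, then the turn about the tool's z as a share of 90 degrees, from -1 to 1. A call has exactly 5 rows; each row is the pose to reach, as a shift and turn from the pose commanded when the call began, along the tool's axes at that moment; what a row does not reach only later rows make up. A row lasts 1/12 s, in which the tool goes at most 41.7 mm and 7.16 degrees, less where a joint would pass 70% of its speed; a pose out of reach is approached as far as the arm can. A call with a number of a shift or a turn outside -1 to 1 is refused whole. A call with a gripper value outside its range is refused whole. "gripper" is the opening, from 0 (shut) to 1 (fully open), set as the call begins (left out, the last holds). The fingers move at their own pace and stop on an object; the grip force is fixed at half the most. Time passes only in rows, so rows that repeat a pose let the fingers close, or fill a call up. It gives the time, the measured TCP pose, the force, the opening and the grip force at its end, in the units of the state.
- ctrl.get_obs(): the state, without advancing time (a new reading comes with each control period).
- ctrl.snapshot(name): name is "scene" or "top" or "wrist"; returns a dict with "color" (400x640x3 uint8, red, green, blue), "vertical_fov" (degrees; the focal length in pixels is half the picture's height over the tangent of half this angle, whatever the lens; pixels are square), "cx", "cy" (the principal point, pixels), "k1" (the pictures are not rectified: a ray, as slopes to the right and down, at radius r is drawn at 1 + k1 r^2 times it, then the intrinsics apply), "rvec" (rotation vector, rad) and "tvec" (3), from world to camera coordinates, as OpenCV has them. Camera axes: x right, y down, z forward; pixel columns grow to the right and rows downward; lengths in m; the calibration is good to about 2 mm. A picture is of the moment at which its call begins. There is no depth.
- ctrl.close_job(): hands the job in; it is judged then, once.
Trained networks look in a picture, given as the dict that the camera call returned (one of the last four; its "shot" number tells which), for a name from the list of things; names that differ only in an ending like _2 or _b are one class to them, and where a whole thing is asked for, a point or a joint stands for the part that bears it (a point fixed in the world has none). Each returns a list of dicts, best first, with "conf" (0 to 1); they miss things now and then, are a little off and sometimes report something else, mostly with a low value. They report only what shows in the picture. A call takes as long as a camera call.
- ctrl.boxes_of(picture, thing): "xy" ([column, row] as shares, 0 to 1, of the picture: columns of its width, rows of its height, amid what is visible of it).
- ctrl.cut_out(picture, thing): "pixels" (400x640 bool, what is visible of it) and "xy" ([column, row] as shares, 0 to 1, of the picture: columns of its width, rows of its height, amid what is visible of it).
The state is a dict: "clock": time; "joint_pos": joint angles; "qvel": joint speeds; "tau": joint torques, N m; "tool_pos": TCP position; "orientation": TCP orientation; "force": force on the tool from outside, world axes, zero at the start; "moment": the same for the moment, N m; "opening": finger opening in m; "gripper_force": force on a finger pad.
Only numpy, scipy, OpenCV 4.12 (cv2) and the standard library are available. Lean on these libraries where they do the work, as an engineer would, in place of code of your own. Each camera call takes 0.05 s, during which the arm holds its last target. There are 200 camera calls.

TASK

Press the red pedal of the wooden stand all the way down so that the tartlet on its loose base is pushed up out of its tin ring. Then take the raised tartlet from above and set it down gently, flat and in the middle of the wire cooling rack, without dropping it. The empty ring stays seated on the stand, and the other things on the worktop stay where they are.

Things in the scene. Friction and masses are not known exactly. Their poses are not given: they have to be found in the camera images.
- stand: fixed tart-tin release stand: a wooden foot 235 x 100 x 10 mm carrying a square steel seat plate (104 x 104 mm, top face 85 mm above the worktop) on four posts, and a rocker with a red pedal. Origin on the worktop, right under the centre of the seat; z up; its own -x points from the seat to the pedal. The foot reaches from 55 mm on +x to 180 mm on -x.
- pedal (a joint): angle of the rocker in rad: 0 pedal fully up, 0.74 fully down (end stop). It turns on a level pin 70 mm to the seat's -x, 52 mm above the worktop. A push of about 8 to 10 N straight down on the tread moves it; it is held by friction wherever it is left. It drives an upright plunger (white pad, 44 mm across) under the tin: 69 mm of rise per rad. The pad starts up to 8 mm below the tin's base, so fully down the base is lifted about 43 mm.
- tread (a point): middle of the top face of the red pedal tread (44 mm along the rocker, 50 mm across), 150 mm from the seat's axis on the stand's -x side. About 88 mm above the worktop with the pedal up and about 30 mm with it fully down; the tread slopes 0.37 rad at both ends of its travel, level half-way.
- tin_ring: loose fluted aluminium tin ring, 34 mm high, 78 mm across at the rim, 67 mm clear inside at the bottom widening to 72 mm, with a 3 mm thick inward lip at the bottom (54 mm clear) on which the tart's base lies. It stands on the seat between four low tabs. Origin at the centre of its underside, z up; its rim is 119 mm above the worktop.
- tart_center (a point): centre of the baked jam tartlet with lattice top, fixed on its round metal base: together one round body 62 mm across with straight sides, 25 mm high (crimped edge and lattice to 28 mm), about 0.12 kg; this point is 12.5 mm above its underside. z up. In the tin it lies below the ring's rim with only a few mm round it, so it cannot be gripped; raised, its underside is about 11 mm above the rim.
- rack_top (a point): centre of the top of the fixed square wire cooling rack (140 x 140 mm), at the height where things rest on its wires, 24 mm above the worktop; axes along its sides
- mug_cow: bystander: white mug with black patches and a black handle, 94 mm high; origin at its underside
- lemon_0: bystander: lemon; origin at its underside as it lay at the start
- jar_honey: bystander: honey jar, 71 mm across, 110 mm high; origin at its underside
- teaspoon: bystander: steel teaspoon, 139 mm long; origin at its underside
- pod_0: bystander: white coffee pod with a red lid, 51 mm across; origin at its underside
- pod_4: bystander: brown coffee pod with a gold lid, 51 mm across; origin at its underside
- apple_3: bystander: green apple, 75 mm across; origin at its underside as it stood at the start

How it is judged (in metres and radians):
On the way:
1. the pedal is pressed down and the tartlet stands raised clear of the ring, the ring still seated on the stand (value of joint pedal above 0.66 rad and z of tart_center in the frame of tin_ring above 0.049 m and horizontal distance between tart_center and tin_ring below 0.012 m and distance of tin_ring from where it was at the start of the episode below 0.006 m), for 0.2 s.
At the end, for the whole second after the job is handed in: the tartlet lies at rest, right way up and flat (within 0.1 rad) on the rack's wires, its centre within 35 mm of the rack's centre, released; the tin ring is still seated level on the stand, within 6 mm of where it was (horizontal distance between tart_center and rack_top below 0.035 m and z of tart_center in the frame of rack_top between 0.008 and 0.017 m and angle between each of tart_center, tin_ring's own z axis and vertical below 0.1 rad and linear speed of tart below 0.02 m/s and distance of tin_ring from where it was at the start of the episode below 0.006 m); the robot touches nothing.
It fails at once if the tartlet is dropped (falls freely by more than about 15 mm) (contact force between the fingers and tart below 0.05 N and contact force between tart and anything else below 0.05 N and linear speed of tart above 0.55 m/s).
It fails at once if the tartlet is tipped by more than 0.7 rad (angle between tart_center's own z axis and vertical above 0.7 rad).
It fails at once if a bystander is pushed more than 30 mm away (distance of any of mug_cow, lemon_0, jar_honey, teaspoon, pod_0, pod_4, apple_3 from where it was at the start of the episode above 0.03 m).
It also fails if it takes over 48 s, if anything falls off the work surface, if the arm or the gripper's body presses on something with over 40 N, if the wrist force passes 120 N, or if a joint passes its speed limit or range.

## Working session

There is one attempt and no reset: what is moved stays moved. The work goes in short steps, Python scripts to look and compute and a tool call to move; the robot and the scene stay as the last step left them, time stands still between calls to the robot, and variables do not carry over. Pictures are saved under pics/ and viewed, at most 10 in all, crops included, and the job is handed in when it is done.

Besides the shell and the picture viewer there is one more tool, called after "Request:" by a JSON object that holds its "name" and its "arguments". send_rows: Moves the arm, as the interface text tells. Shift numbers are shares of 800 mm and turn numbers shares of 90 degrees, none past 1 either way. Its arguments: {"type":"object","properties":{"deltas":{"type":"array","items":{"type":"array"}},"gripper":{"type":"number"}},"required":["deltas"]}

```bash
mkdir -p pics
cat > h.py <<'E'
import numpy as np, cv2
from plant import ctrl
def cam(p):
    R=cv2.Rodrigues(np.array(p["rvec"],float))[0]; t=np.array(p["tvec"],float).ravel()
    f=200/np.tan(np.radians(p["vertical_fov"])/2); return R,t,f
def unproj(p,px,z):
    R,t,f=cam(p); d=np.array([(px[0]-p["cx"])/f,(px[1]-p["cy"])/f]); u=d.copy()
    for _ in range(20): u=d/(1+p["k1"]*(u@u))
    r=R.T@np.array([u[0],u[1],1]); c=-R.T@t
    return c+r*(z-c[2])/r[2]
def proj(p,X):
    R,t,f=cam(p); q=R@np.asarray(X,float)+t; u=q[:2]/q[2]; u=u*(1+p["k1"]*(u@u))
    return u*f+[p["cx"],p["cy"]]
def save(p,n): cv2.imwrite("pics/"+n,p["color"][:,:,::-1])
E
python3 - <<'E'
from h import *
print(ctrl.get_obs())
Z=dict(tart_center=.11,tin_ring=.119,tread=.088,rack_top=.024,mug_cow=.05,lemon_0=.03,jar_honey=.055,apple_3=.037,pod_0=.02,pod_4=.02,teaspoon=.005,stand=.01)
ims=[]
for n in("scene","top"):
    p=ctrl.snapshot(n); ims.append(p); save(p,n+"0.png")
    print(n, "cam", -cam(p)[0].T@cam(p)[1])
    for k,z in Z.items():
        for f in("boxes_of",):
            b=ctrl.boxes_of(p,k)
            for d in b[:2]:
                px=np.array(d["xy"])*[640,400]; print(k,round(d["conf"],2),px.round(),unproj(p,px,z).round(3))
E
```

```text
{'clock': 0.0, 'joint_pos': array([ 8.61214772e+01,  2.05904170e+01,  6.33776952e-01, -1.80967599e-02,
       -7.01362238e+01, -1.65074732e+01]), 'qvel': array([-0.06991156, -0.03498786, -0.05236999,  0.0183128 , -0.00815493,
        0.07332868]), 'tau': array([ 9.63355269e-04, -5.82720709e+01,  2.93063951e+01,  6.99716136e+00,
        6.92514455e-03, -1.48803665e-04]), 'tool_pos': array([0.23501905, 0.63235934, 0.29124048]), 'orientation': array([ 1.79906130e+02, -1.00776618e-02, -2.03921506e+01]), 'force': array([ 0.1777305 ,  0.45790732, -0.16380552]), 'moment': array([ 0.02655405,  0.00230353, -0.01900225]), 'gripper_force': 0.0, 'opening': 0.08767473110782582}
scene cam [-0.55524639 -0.67389273  0.72675101]
tart_center 0.66 [250. 178.] [0.531 0.156 0.11 ]
tin_ring 0.82 [253. 189.] [0.459 0.093 0.119]
tread 0.73 [277. 202.] [0.472 0.018 0.088]
rack_top 0.77 [367. 255.] [ 0.443 -0.285  0.024]
mug_cow 0.81 [271. 167.] [0.754 0.229 0.05 ]
lemon_0 0.8 [190. 195.] [0.46  0.348 0.03 ]
jar_honey 0.97 [463. 278.] [ 0.428 -0.539  0.055]
apple_3 0.6 [359. 204.] [ 0.677 -0.155  0.037]
pod_0
[... 359 characters left out ...]
0.11 ]
tin_ring 0.43 [232. 204.] [0.518 0.178 0.119]
tread 0.87 [284. 213.] [0.489 0.012 0.088]
tread 0.26 [447. 234.] [ 0.421 -0.522  0.088]
rack_top 0.65 [393. 226.] [ 0.452 -0.356  0.024]
mug_cow 0.7 [222. 149.] [0.714 0.23  0.05 ]
lemon_0 0.55 [193. 231.] [0.435 0.324 0.03 ]
lemon_0 0.54 [419. 230.] [ 0.436 -0.445  0.03 ]
jar_honey 0.65 [447. 235.] [ 0.42  -0.535  0.055]
apple_3 0.72 [339. 158.] [ 0.684 -0.172  0.037]
pod_0 0.61 [303. 159.] [ 0.684 -0.046  0.02 ]
pod_0 0.58 [322. 157.] [ 0.693 -0.115  0.02 ]
pod_4 0.61 [303. 159.] [ 0.684 -0.046  0.02 ]
pod_4 0.58 [322. 157.] [ 0.693 -0.115  0.02 ]
teaspoon 0.55 [418. 230.] [ 0.438 -0.448  0.005]
stand 0.9 [272. 216.] [0.485 0.058 0.01 ]
```

Run:
```python
import cv2
a=cv2.imread("pics/top0.png")[100:280,160:480]; a=cv2.resize(a,(800,450),interpolation=cv2.INTER_CUBIC); cv2.imwrite("pics/topc.png",a)
a=cv2.imread("pics/scene0.png")[120:320,170:490]; a=cv2.resize(a,(800,500),interpolation=cv2.INTER_CUBIC); cv2.imwrite("pics/scenec.png",a)
```

```text
(no output)
```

View pics/topc.png

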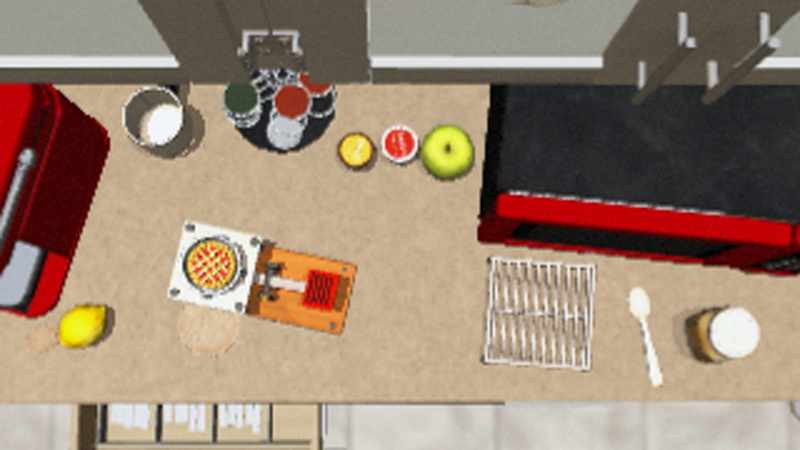

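View pics/scenec.png

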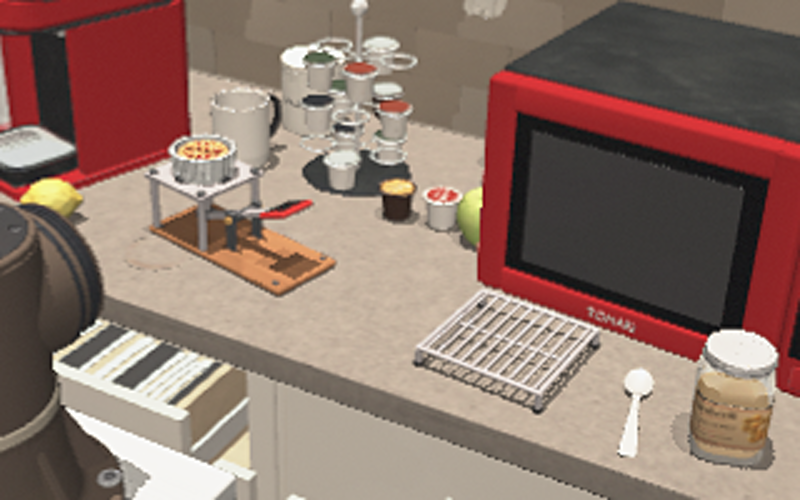

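The top crop shows the tart at about (244,206), the tread at (289,216) and the rack centre at (376,226) in full-image pixels. The microwave stands behind the rack.

Run:
```python
from h import *
p=ctrl.snapshot("top")
c=lambda x,y:(160+x/2.5,100+y/2.5)
U=lambda x,y,z:unproj(p,c(x,y),z).round(4)[:2]
print("tart",U(211,264,.115),"tread",U(322,290,.088))
print("rack corners",[U(*q,.022) for q in((491,258),(595,264),(590,369),(484,361))],"ctr",U(540,313,.024))
print("seat corners",[U(*q,.085) for q in((185,221),(262,236),(247,315),(167,297))])
print("foot",[U(*q,.01) for q in((357,262),(343,334))])
print("microwave front base L,R",U(480,242,.0),U(800,272,0.0), "top edge",U(500,195,.3))
p2=ctrl.snapshot("scene")
for n,q in(("top",p),("scene",p2)):
  for k,z in(("tart_center",.114),("tread",.088),("rack_top",.02),("tin_ring",.119)):
    for d in ctrl.cut_out(q,k)[:1]:
        m=d["pixels"].astype(np.uint8); mm=cv2.moments(m,True)
        px=(mm["m10"]/mm["m00"],mm["m01"]/mm["m00"]); print(n,k,round(d["conf"],2),int(mm["m00"]),np.round(px,1),unproj(q,px,z).round(4))
  if n=="top":
    d=ctrl.cut_out(q,"rack_top")[0]; r=cv2.minAreaRect(cv2.findNonZero(d["pixels"].astype(np.uint8))); print(r)
s=c
def S(x,y,z): return unproj(p2,(170+x/2.5,120+y/2.5),z).round(4)[:2]
print("scene rack corners",[S(*q,.024) for q in((480,291),(602,340),(545,398),(415,357))])
print("scene tread",S(287,210,.088),"tart",S(205,149,.116))
print("seat corners scene",[S(*q,.085) for q in((149,170),(205,192),(262,172))])
```

```text
tart [0.5118 0.1392] tread [ 0.4802 -0.003 ]
rack corners [array([ 0.5295, -0.233 ]), array([ 0.5212, -0.3775]), array([ 0.3766, -0.3671]), array([ 0.3877, -0.2217])] ctr [ 0.4532 -0.2994]
seat corners [array([0.5721, 0.1797]), array([0.5521, 0.0773]), array([0.4475, 0.0954]), array([0.4712, 0.2009])]
foot [array([ 0.5251, -0.0471]), array([ 0.4251, -0.0281])]
microwave front base L,R [ 0.5545 -0.2201] [ 0.512  -0.6732] top edge [ 0.5719 -0.2151]
top tart_center 0.83 296 [244.4 206.1] [0.5101 0.1392 0.114 ]
top tread 0.64 272 [282.5 214.9] [0.4837 0.0178 0.088 ]
top rack_top 0.85 706 [375.8 223.5] [ 0.4592 -0.2993  0.02  ]
top tin_ring 0.49 243 [244.8 205.4] [0.5122 0.1374 0.119 ]
((375.39154052734375, 225.1696014404297), (42.94635009765625, 44.444480895996094), 2.8624050617218018)
scene tart_center 0.62 171 [347.  203.1] [ 0.5285 -0.1807  0.114 ]
scene tread 0.63 157 [276.4 204.2] [0.4611 0.0127 0.088 ]
scene rack_top 0.69 810 [373.4 256.2] [ 0.4535 -0.3003  0.02  ]
scene tin_ring 0.51 241 [249.3 185.9] [0.4684 0.1133 0.119 ]
scene rack corners [array([ 0.5243, -0.2349]), array([ 0.5   , -0.3881]), array([ 0.3724, -0.3735]), array([ 0.3695, -0.231 ])]
scene tread [ 0.475  -0.0071] tart [0.5142 0.137 ]
seat corners scene [array([0.4814, 0.1997]), array([0.4681, 0.1049]), array([0.5498, 0.0776])]
```

```bash
cat >> h.py <<'E'
def plan(wps,p0=None,yaw=None):
    """waypoints (x,y,z,yaw): print the shares of each call's last row"""
    o=ctrl.get_obs(); p0=np.array(o["tool_pos"] if p0 is None else p0,float); yaw=o["orientation"][2] if yaw is None else yaw
    for w in wps:
        d=np.array(w[:3])-p0; a=np.radians(yaw); c,s=np.cos(a),np.sin(a)
        t=np.array([d[0]*c+d[1]*s,d[0]*s-d[1]*c,-d[2]])/.8; dy=(w[3]-yaw+180)%360-180
        print(t.round(4),"turn",round(-dy/90,4),"mm",round(1000*np.linalg.norm(d)),"deg",round(dy,1)); p0=np.array(w[:3]); yaw=w[3]
E
python3 - <<'E'
from h import *
plan([(.26,.43,.292,-20.4),(.32,.27,.28,-47),(.40,.10,.26,-74),(.481,-.0085,.20,-101.6)],(.235,.633,.292),-20.4)
E
```

```text
[ 0.1177  0.2269 -0.    ] turn -0.0 mm 205 deg 0.0
[0.14   0.1613 0.015 ] turn 0.2956 mm 171 deg -26.6
[0.2236 0.0718 0.025 ] turn 0.3 mm 189 deg -27
[ 0.1583 -0.0599  0.075 ] turn 0.3067 mm 148 deg -27.6
```

Request:
{"name": "send_rows", "arguments": {"deltas": [[[0.0236,0.0454,0],0],[[0.0471,0.0908,0],0],[[0.0706,0.1361,0],0],[[0.0942,0.1815,0],0],[[0.1177,0.2269,0],0]], "gripper": 0}}

```text
clock: 2.27
tool_pos: [0.2602, 0.4278, 0.292]
orientation: [180.0, -0.0, -20.4]
force: [0.3, -0.2, 0.2]
opening: 0.0598
gripper_force: 0.0
```

Request:
{"name": "send_rows", "arguments": {"deltas": [[[0.028,0.0323,0.003],0.06],[[0.056,0.0645,0.006],0.12],[[0.084,0.0968,0.009],0.18],[[0.112,0.129,0.012],0.24],[[0.14,0.1613,0.015],0.2956]]}}

```text
clock: 2.68
tool_pos: [0.3204, 0.2682, 0.2804]
orientation: [-179.9, 0.0, -47.2]
force: [0.2, -0.6, 0.4]
opening: 0.0265
gripper_force: 0.0
```

Request:
{"name": "send_rows", "arguments": {"deltas": [[[0.0447,0.0144,0.005],0.06],[[0.0894,0.0287,0.01],0.12],[[0.1342,0.0431,0.015],0.18],[[0.1789,0.0574,0.02],0.24],[[0.2236,0.0718,0.025],0.3]]}}

```text
clock: 3.1
tool_pos: [0.4006, 0.0981, 0.2606]
orientation: [-179.9, 0.0, -74.2]
force: [0.6, 0.4, -0.3]
opening: 0.0006
gripper_force: 0.0
```

Request:
{"name": "send_rows", "arguments": {"deltas": [[[0.0317,-0.012,0.01],0.06],[[0.0633,-0.024,0.02],0.12],[[0.095,-0.0359,0.03],0.18],[[0.1266,-0.0479,0.04],0.24],[[0.1583,-0.0599,0.05],0.3067]]}}

```text
clock: 3.52
tool_pos: [0.482, -0.0101, 0.2201]
orientation: [-180.0, 0.0, -101.9]
force: [-0.1, 1.0, 1.3]
opening: 0.0006
gripper_force: 0.0
```

Run:
```python
from h import *
o=ctrl.get_obs(); print(o["joint_pos"].round(1),o["tool_pos"],o["orientation"],o["opening"])
p=ctrl.snapshot("wrist"); save(p,"w1.png")
print("cam",(-cam(p)[0].T@cam(p)[1]).round(3))
for k,z in(("tread",.088),("tart_center",.114),("tin_ring",.119)):
    for d in ctrl.cut_out(p,k)[:1]:
        mm=cv2.moments(d["pixels"].astype(np.uint8),True); px=(mm["m10"]/mm["m00"],mm["m01"]/mm["m00"])
        print(k,d["conf"],np.round(px),unproj(p,px,z).round(4))
print("proj tread est",proj(p,(.481,-.0085,.088)),"tip",proj(p,o["tool_pos"]-[0,0,.066]))
```

```text
[ 22.2   5.9 -29.    0.  -55.1 -34.1] [ 0.48198054 -0.01009307  0.22006207] [-1.79958397e+02  2.38598200e-02 -1.01865462e+02] 0.0005512462670195182
cam [ 0.467 -0.081  0.313]
tread 0.81 [321. 213.] [ 0.4809 -0.006   0.088 ]
proj tread est [320.425022   209.78378419] tip [318.6233069  242.15379569]
```

View pics/w1.png

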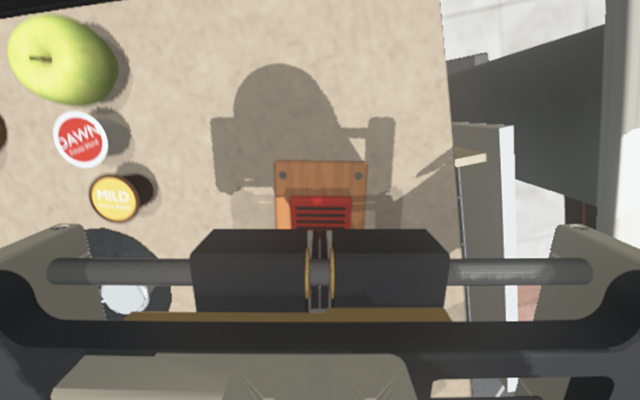

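The wrist picture shows the red tread at about (320,210), just ahead of the closed fingertips. That matches the estimate of (0.481, -0.008), so I press.

Request:
{"name": "send_rows", "arguments": {"deltas": [[[0,0,0.015],0],[[0,0,0.03],0],[[0,0,0.045],0],[[0,0,0.06],0],[[0,0,0.075],0]]}}

```text
clock: 4.13
tool_pos: [0.481, -0.0077, 0.1605]
orientation: [-179.9, 0.1, -101.4]
force: [1.2, -0.6, -0.4]
opening: 0.0005
gripper_force: 0.0
```

Request:
{"name": "send_rows", "arguments": {"deltas": [[[0,0,0.006],0],[[0,0,0.012],0],[[0,0,0.018],0],[[0,0,0.024],0],[[0,0,0.03],0]]}}

```text
clock: 4.55
tool_pos: [0.4816, -0.0084, 0.1377]
orientation: [-179.9, -0.0, -101.4]
force: [-1.3, -5.3, 9.9]
opening: 0.0004
gripper_force: 4.3
```

Request:
{"name": "send_rows", "arguments": {"deltas": [[[0,0,0.008],0],[[0,0,0.016],0],[[0,0,0.024],0],[[0,0,0.032],0],[[0,0,0.04],0]]}}

```text
clock: 4.97
tool_pos: [0.4818, -0.0083, 0.1057]
orientation: [-179.9, 0.0, -101.4]
force: [-2.4, 0.2, 10.7]
opening: 0.0004
gripper_force: 5.4
```

Request:
{"name": "send_rows", "arguments": {"deltas": [[[0,0,0.003],0],[[0,0,0.006],0],[[0,0,0.009],0],[[0,0,0.011],0],[[0,0,0.0125],0]]}}

```text
clock: 5.38
tool_pos: [0.4825, -0.0072, 0.0965]
orientation: [-179.8, 0.1, -101.4]
force: [-8.7, 5.0, 31.5]
opening: 0.0005
gripper_force: 14.1
```

The force has jumped to 31 N, which indicates the end stop. I lift off and open the fingers.

Request:
{"name": "send_rows", "arguments": {"deltas": [[[0,0,-0.03],0],[[0,0,-0.07],0],[[0,0,-0.11],0],[[0,0,-0.15],0],[[0,0,-0.18],0]]}}

```text
clock: 5.8
tool_pos: [0.4815, -0.0079, 0.2419]
orientation: [-179.8, 0.1, -101.4]
force: [1.1, 0.5, 0.2]
opening: 0.0002
gripper_force: 0.0
```

Run:
```python
from h import *
o=ctrl.get_obs(); print(o["tool_pos"],o["orientation"])
out=[]
for n in("scene","top"):
    p=ctrl.snapshot(n)
    for k,z in(("tart_center",.156),("tin_ring",.119),("tread",.03)):
        for d in ctrl.cut_out(p,k)[:1]:
            mm=cv2.moments(d["pixels"].astype(np.uint8),True); px=(mm["m10"]/mm["m00"],mm["m01"]/mm["m00"])
            print(n,k,round(d["conf"],2),np.round(px),unproj(p,px,z).round(4))
    u,v=proj(p,(.50,.08,.09)).astype(int); c=p["color"][v-40:v+40,u-53:u+53,::-1]; out.append(cv2.resize(c,(400,300),interpolation=cv2.INTER_CUBIC)); print(n,"crop origin",u-53,v-40)
cv2.imwrite("pics/up.png",np.hstack(out))
```

```text
[ 0.4814531  -0.00786505  0.24185326] [-1.79807138e+02  9.90056739e-02 -1.01442304e+02]
scene tart_center 0.51 [372. 257.] [ 0.2536 -0.3707  0.156 ]
scene tin_ring 0.85 [251. 185.] [0.4748 0.11   0.119 ]
scene tread 0.88 [278. 215.] [0.4974 0.0307 0.03  ]
scene crop origin 211 153
top tart_center 0.51 [266. 213.] [0.4838 0.066  0.156 ]
top tin_ring 0.29 [319. 157.] [ 0.6699 -0.1023  0.119 ]
top crop origin 210 169
```

View pics/up.png

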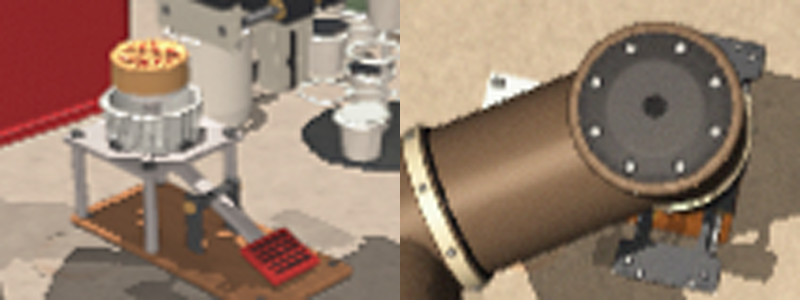

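The scene crop shows the tartlet standing clear above the ring, its top at about (251,168) in full-image pixels, and the pedal fully down. Next I go beside the tart with the fingers open and look at it with the wrist camera.

Run:
```python
from h import *
plan([(.46,.04,.26,-69),(.44,.09,.26,-36),(.435,.14,.26,-4)])
p=ctrl.snapshot("scene"); print(unproj(p,(251,167.6),.157))
```

```text
[-0.0544  0.0374 -0.0284] turn -0.3618 mm 58 deg 32.6
[-0.0673  0.0009 -0.    ] turn -0.3667 mm 54 deg 33
[-0.0418 -0.0469 -0.    ] turn -0.3556 mm 50 deg 32
[0.51163181 0.13675698 0.157     ]
```

Request:
{"name": "send_rows", "arguments": {"deltas": [[[-0.011,0.0075,-0.0057],-0.0724],[[-0.022,0.015,-0.0114],-0.1447],[[-0.0326,0.0224,-0.017],-0.217],[[-0.0435,0.03,-0.0227],-0.2894],[[-0.0544,0.0374,-0.0284],-0.3618]], "gripper": 1}}

```text
clock: 6.67
tool_pos: [0.4602, 0.0402, 0.2603]
orientation: [179.9, -0.0, -68.7]
force: [0.2, -0.7, 0.1]
opening: 0.0285
gripper_force: 0.0
```

Request:
{"name": "send_rows", "arguments": {"deltas": [[[-0.0135,0.0,0],-0.0733],[[-0.027,0.0,0],-0.1467],[[-0.0404,0,0],-0.22],[[-0.0538,0.001,0],-0.2933],[[-0.0673,0.001,0],-0.3667]]}}

```text
clock: 7.08
tool_pos: [0.4401, 0.0902, 0.2601]
orientation: [179.9, 0.0, -35.7]
force: [-0.0, 0.2, 0.1]
opening: 0.0614
gripper_force: 0.0
```

Request:
{"name": "send_rows", "arguments": {"deltas": [[[-0.0084,-0.0094,0],-0.0711],[[-0.0167,-0.0188,0],-0.1422],[[-0.0251,-0.0281,0],-0.2133],[[-0.0334,-0.0375,0],-0.2844],[[-0.0418,-0.0469,0],-0.3556]]}}

```text
clock: 7.5
tool_pos: [0.4354, 0.1403, 0.2601]
orientation: [179.9, 0.1, -3.7]
force: [0.1, -1.1, -0.4]
opening: 0.0875
gripper_force: 0.0
```

Run:
```python
from h import *
o=ctrl.get_obs(); print(o["tool_pos"],o["orientation"],o["opening"],o["joint_pos"].round())
p=ctrl.snapshot("wrist"); save(p,"w2.png")
print("cam",(-cam(p)[0].T@cam(p)[1]).round(3))
for k,z in(("tart_center",.156),("tin_ring",.119)):
    for d in ctrl.cut_out(p,k)[:1]:
        m=d["pixels"].astype(np.uint8); mm=cv2.moments(m,True); px=(mm["m10"]/mm["m00"],mm["m01"]/mm["m00"])
        print(k,d["conf"],np.round(px),cv2.boundingRect(m),unproj(p,px,z).round(4))
print(proj(p,(.511,.1385,.156)),proj(p,(.511,.1385,.119)))
```

```text
[0.43538284 0.14027829 0.26010883] [ 1.79933806e+02  6.80716923e-02 -3.70282570e+00] 0.08746131387683506 [ 43.   1. -28.  -0. -61.  44.]
cam [0.509 0.137 0.353]
tart_center 0.72 [313. 107.] (266, 57, 96, 101) [0.5142 0.1402 0.156 ]
tin_ring 0.87 [327. 121.] (263, 55, 104, 107) [0.5037 0.1308 0.119 ]
[316.19218498 111.74560544] [316.60451663 112.34289498]
```

View pics/w2.png

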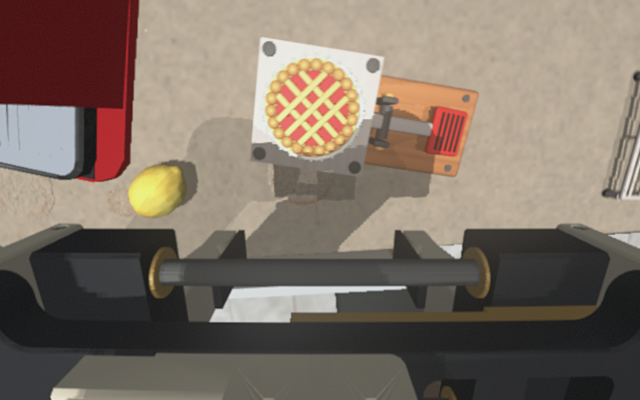

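The wrist picture shows the tartlet at about (313,107), centred in the seat with the lattice up. Its position comes out at about (0.513, 0.1395). I move over it, then down until the tips are about 14 mm above the rim.

Run:
```python
from h import *
plan([(.513,.1395,.26,-3.7),(.513,.1395,.199,-3.7)])
```

```text
[ 0.0967 -0.006   0.0002] turn -0.0041 mm 78 deg 0.4
[ 0.     -0.      0.0762] turn -0.0 mm 61 deg 0.0
```

Request:
{"name": "send_rows", "arguments": {"deltas": [[[0.0193,-0.0012,0],0],[[0.0387,-0.0024,0],0],[[0.058,-0.0036,0],0],[[0.0774,-0.0048,0],0],[[0.0967,-0.006,0],0]]}}

```text
clock: 8.07
tool_pos: [0.5138, 0.1386, 0.2604]
orientation: [180.0, 0.0, -4.2]
force: [-0.6, -0.4, -0.8]
opening: 0.0874
gripper_force: 0.0
```

Request:
{"name": "send_rows", "arguments": {"deltas": [[[0,0,0.016],0],[[0,0,0.032],0],[[0,0,0.048],0],[[0,0,0.064],0],[[0,0,0.0762],0]]}}

```text
clock: 8.48
tool_pos: [0.5128, 0.1384, 0.1984]
orientation: [179.9, 0.1, -4.2]
force: [0.4, 0.4, -0.4]
opening: 0.0875
gripper_force: 0.0
```

Request:
{"name": "send_rows", "arguments": {"deltas": [[[0,0,0],0],[[0,0,0],0],[[0,0,0],0],[[0,0,0],0],[[0,0,0],0]], "gripper": 0.6}}

```text
clock: 8.9
tool_pos: [0.5135, 0.1395, 0.2007]
orientation: [-180.0, -0.1, -4.0]
force: [-0.3, -1.1, 1.3]
opening: 0.0613
gripper_force: 30.0
```

Gripped at 61.3 mm with 30 N. I lift and carry it to the rack at about (0.454, -0.300).

Request:
{"name": "send_rows", "arguments": {"deltas": [[[0,0,-0.006],0],[[0,0,-0.02],0],[[0,0,-0.04],0],[[0,0,-0.06],0],[[0,0,-0.075],0]]}}

```text
clock: 9.32
tool_pos: [0.5133, 0.1394, 0.2617]
orientation: [-180.0, -0.1, -4.0]
force: [-0.1, 0.7, -1.5]
opening: 0.0612
gripper_force: 30.0
```

Run:
```python
from h import *
o=ctrl.get_obs(); print(o["opening"],o["gripper_force"],o["force"])
plan([(.493,-.007,.26,-4),(.473,-.153,.24,-4),(.454,-.30,.20,-4)])
p=ctrl.snapshot("scene"); u,v=proj(p,(.51,.13,.15)).astype(int); cv2.imwrite("pics/lift.png",cv2.resize(p["color"][v-50:v+50,u-60:u+60,::-1],(480,400),interpolation=cv2.INTER_CUBIC))
```

```text
0.06119508168770222 29.999629855155945 [-0.13533894  0.68969233 -1.50188378]
[-0.0125  0.1843  0.0021] turn -0.0002 mm 148 deg 0.0
[-0.0122  0.1838  0.025 ] turn 0.0 mm 149 deg 0
[-0.0109  0.185   0.05  ] turn 0.0 mm 154 deg 0
```

View pics/lift.png

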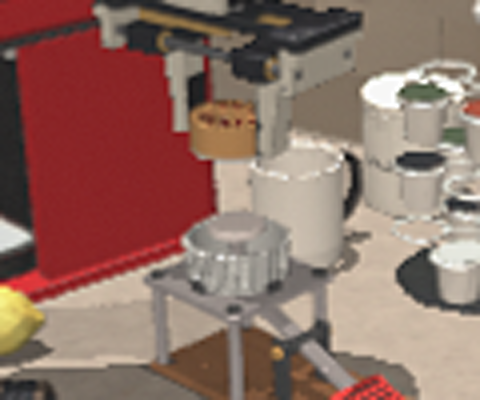

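The tart is held level between the fingers, and the ring is still seated on the stand.

Request:
{"name": "send_rows", "arguments": {"deltas": [[[-0.001,0.02,0],0],[[-0.004,0.055,0],0],[[-0.007,0.098,0],0],[[-0.01,0.141,0],0],[[-0.0125,0.1843,0.002],0]]}}

```text
clock: 9.78
tool_pos: [0.4919, -0.0086, 0.2582]
orientation: [-180.0, 0.0, -4.0]
force: [0.5, -0.6, -1.3]
opening: 0.0613
gripper_force: 30.0
```

Request:
{"name": "send_rows", "arguments": {"deltas": [[[-0.0024,0.0368,0.005],0],[[-0.0049,0.0735,0.01],0],[[-0.0073,0.11,0.015],0],[[-0.0098,0.147,0.02],0],[[-0.0122,0.1838,0.025],0]]}}

```text
clock: 10.2
tool_pos: [0.4717, -0.1547, 0.2379]
orientation: [-180.0, 0.0, -4.0]
force: [1.8, 0.7, -1.6]
opening: 0.0616
gripper_force: 30.0
```

Request:
{"name": "send_rows", "arguments": {"deltas": [[[-0.0026,0.044,0.012],0],[[-0.0052,0.088,0.024],0],[[-0.008,0.132,0.036],0],[[-0.01,0.165,0.046],0],[[-0.0109,0.185,0.05],0]]}}

```text
clock: 10.62
tool_pos: [0.4517, -0.3025, 0.1965]
orientation: [-180.0, 0.2, -4.2]
force: [0.7, -0.2, -1.3]
opening: 0.0614
gripper_force: 30.0
```

Run:
```python
from h import *
o=ctrl.get_obs(); print(o["tool_pos"],o["orientation"],o["opening"],o["gripper_force"],o["force"],o["joint_pos"].round())
p=ctrl.snapshot("scene"); u,v=proj(p,(.455,-.30,.08)).astype(int); print(u,v,[proj(p,(.454,-.30,z)).round(1) for z in(.130,.155,.024)]);cv2.imwrite("pics/over.png",cv2.resize(p["color"][v-60:v+60,u-75:u+75,::-1],(600,480),interpolation=cv2.INTER_CUBIC))
```

```text
[ 0.45170543 -0.30245138  0.19647142] [-1.79960297e+02  1.52825538e-01 -4.15077790e+00] 0.06144692526875715 29.999947249889374 [ 0.74592759 -0.23779926 -1.30492209] [-13.  13. -23.  -0. -54.  99.]
375 236 [array([376.5, 220.1]), array([377.2, 211.6]), array([373.4, 254.8])]
```

View pics/over.png

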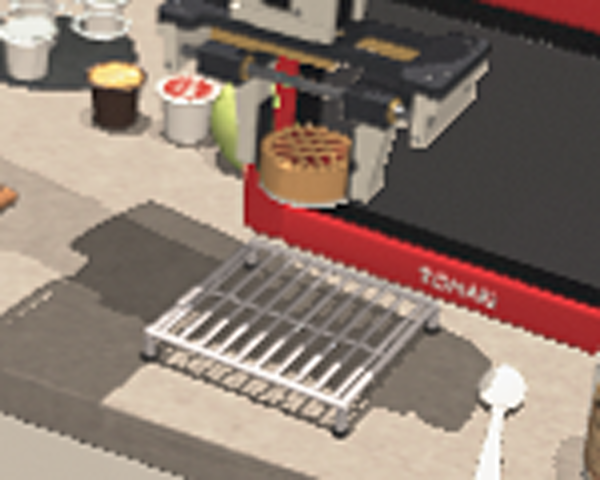

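The tart hangs over the middle of the rack: its base is at about (376,226) and the rack centre at about (374,257). I lower it, slowly at the end.

Request:
{"name": "send_rows", "arguments": {"deltas": [[[0,0,0.022],0],[[0,0,0.046],0],[[0,0,0.07],0],[[0,0,0.092],0],[[0,0,0.106],0]]}}

```text
clock: 11.08
tool_pos: [0.4522, -0.2999, 0.1114]
orientation: [-180.0, 0.1, -4.1]
force: [0.1, 0.7, -1.4]
opening: 0.0617
gripper_force: 30.0
```

Request:
{"name": "send_rows", "arguments": {"deltas": [[[0,0,0.0025],0],[[0,0,0.005],0],[[0,0,0.0075],0],[[0,0,0.01],0],[[0,0,0.0125],0]]}}

```text
clock: 11.5
tool_pos: [0.4542, -0.3002, 0.1042]
orientation: [180.0, -0.1, -4.0]
force: [0.4, 0.4, -0.5]
opening: 0.0618
gripper_force: 30.0
```

Request:
{"name": "send_rows", "arguments": {"deltas": [[[0,0,0.0015],0],[[0,0,0.003],0],[[0,0,0.0045],0],[[0,0,0.006],0],[[0,0,0.0075],0]]}}

```text
clock: 11.92
tool_pos: [0.4538, -0.3001, 0.0975]
orientation: [180.0, -0.0, -4.0]
force: [0.3, 0.2, -1.2]
opening: 0.0616
gripper_force: 30.0
```

Request:
{"name": "send_rows", "arguments": {"deltas": [[[0,0,0.001],0],[[0,0,0.002],0],[[0,0,0.003],0],[[0,0,0.004],0],[[0,0,0.004],0]]}}

```text
clock: 12.33
tool_pos: [0.4537, -0.3001, 0.0942]
orientation: [-180.0, 0.0, -4.0]
force: [-0.0, -0.5, -1.9]
opening: 0.0616
gripper_force: 30.0
```

Request:
{"name": "send_rows", "arguments": {"deltas": [[[0,0,0.0008],0],[[0,0,0.0016],0],[[0,0,0.0024],0],[[0,0,0.0025],0],[[0,0,0.0025],0]]}}

```text
clock: 12.75
tool_pos: [0.4538, -0.3001, 0.0936]
orientation: [180.0, -0.0, -4.0]
force: [-3.7, 3.8, 11.1]
opening: 0.0615
gripper_force: 30.0
```

The tart touches the rack at the expected height, so I release it and retreat upward.

Request:
{"name": "send_rows", "arguments": {"deltas": [[[0,0,0],0],[[0,0,0],0],[[0,0,0],0],[[0,0,0],0],[[0,0,0],0]], "gripper": 1}}

```text
clock: 13.17
tool_pos: [0.4537, -0.3001, 0.0922]
orientation: [-180.0, 0.0, -4.0]
force: [0.1, 0.2, 0.0]
opening: 0.0861
gripper_force: 0.0
```

Request:
{"name": "send_rows", "arguments": {"deltas": [[[0,0,-0.005],0],[[0,0,-0.015],0],[[0,0,-0.03],0],[[0,0,-0.055],0],[[0,0,-0.08],0]]}}

```text
clock: 13.58
tool_pos: [0.4534, -0.3001, 0.1573]
orientation: [-180.0, 0.1, -4.0]
force: [0.1, -0.5, 0.0]
opening: 0.0875
gripper_force: 0.0
```

Request:
{"name": "send_rows", "arguments": {"deltas": [[[0,0,-0.03],0],[[0,0,-0.06],0],[[0,0,-0.09],0],[[-0.04,0,-0.1],0],[[-0.06,0,-0.1],0]]}}

```text
clock: 14.0
tool_pos: [0.4053, -0.2968, 0.2394]
orientation: [179.9, -0.2, -4.0]
force: [-1.4, 0.0, -0.5]
opening: 0.0874
gripper_force: 0.0
```

Run:
```python
from h import *
o=ctrl.get_obs(); print(o["tool_pos"],o["opening"],o["force"])
p=ctrl.snapshot("scene"); cv2.imwrite("pics/end.png",cv2.resize(p["color"][140:310,200:455,::-1],(765,510),interpolation=cv2.INTER_CUBIC))
w=ctrl.snapshot("wrist")
for n,q in(("scene",p),("wrist",w)):
  for k,z in(("tart_center",.04),("rack_top",.022)):
    for d in ctrl.cut_out(q,k)[:1]:
        mm=cv2.moments(d["pixels"].astype(np.uint8),True); px=(mm["m10"]/mm["m00"],mm["m01"]/mm["m00"])
        print(n,k,round(d["conf"],2),np.round(px),unproj(q,px,z).round(4))
```

```text
[ 0.40527351 -0.29684783  0.23938416] 0.08735550214920255 [-1.43250217  0.00216247 -0.47675479]
scene tart_center 0.76 [373. 251.] [ 0.446  -0.3012  0.04  ]
scene rack_top 0.67 [372. 259.] [ 0.4373 -0.3037  0.022 ]
wrist tart_center 0.74 [320. 139.] [ 0.4534 -0.2989  0.04  ]
wrist rack_top 0.64 [320. 129.] [ 0.4627 -0.2997  0.022 ]
```

View pics/end.png

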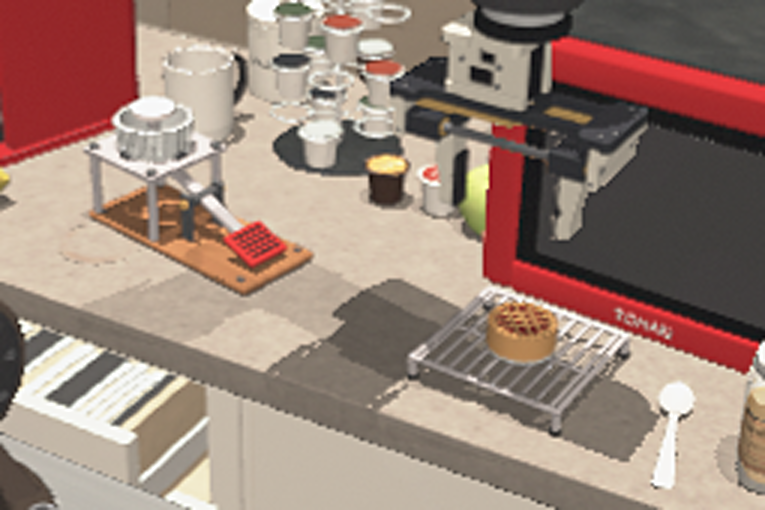

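The tart lies flat and released near the middle of the rack, its base at about (522,348) in the crop against a rack centre of about (522,357). The empty ring is seated, and nothing else in view has moved.

```bash
python3 -c "
from plant import ctrl
print(ctrl.close_job())"
```

```text
the job is handed in; nothing more can be done
None
```

The job is handed in: I pressed the pedal fully down and set the tartlet flat near the middle of the rack. The empty ring is still seated on the stand, nothing in the final picture had moved, and the hand-in gave no verdict.

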